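# Check the glued phone and hold the index plunger out

### The job

The phone clamped in the jig has just been glued: pick up the orange infrared thermometer, hold it steady 5 to 12 cm above the phone for about two seconds with its lens looking straight down at the middle of the yellow spot, touching neither phone nor jig, then lay it back in the two saddles of its rest the way it was and let go of it. After that grip the red knob of the jig's sprung index plunger, pull it straight up as far as it goes so that its pin is clear of the hole in the index plate, and finish there, still holding it fully up (I will turn the plate meanwhile). Do not disturb the multimeter, the battery or the bottle.

Things in the scene. Friction and masses are not known exactly. Their poses are not given: they have to be found in the camera images.
- thermometer: Loose orange thermometer, 0.2 kg: bar handle 120 x 28 x 30 mm (x, y, z) with an upright round head of diameter 36 at its +x end. Origin mid-width and mid-height of the handle, near the centre of mass: grip here, across y. x along the handle to the head, z up. Handle spans x -75 to +45, z -15 to +15; head axis at x +62, parallel to z; head spans z -50 (lens) to +22 (display).
- lens (a point): Centre of the thermometer's black lens at the lower end of its head: at (62, 0, -50) mm in the thermometer's frame, axes parallel to the thermometer's. It looks along -z.
- rest: Fixed grey rest. Origin under the centre of its 170 x 80 x 8 mm base; x along the lying thermometer, to its head; z up. Two saddles, x -69 to -51 and +27 to +41, carry the handle's underside 48 above the table; cheeks rise 12 more, 36 apart inside. Between them the handle's sides are free. Laid in it, the thermometer's origin is at (0, 0, 63) mm in this frame (x up to 4 off), axes parallel.
- jig: Fixed jig. Origin at table level under the centre of its aluminium index plate (diameter 180, top 35 high). Grey base 16 thick spans x +-95, y -125 to +95. x along the phone, z up. A steel bracket, 34 wide in x, y -116 to -58, arm top 70 high, carries the plunger at (0, -78). Blue jaws beside the phone: y +-36.5 to +-44.5, tops 49 high. All mm, heights above the table.
- phone (a point): Centre of the upper face of the dark phone, 148 x 72 x 8 mm, clamped back up on the jig's plate and fixed to it: at (0, 0, 43) mm in the jig's frame, same axes.
- spot (a point): Centre of the yellow spot of diameter 20 on the phone's upper face, at (30, 0, 43) mm in the jig's frame.
- pull_knob: Red round upright pull knob of the plunger, diameter 26, 26 high; origin at the centre of its underside, at (0, -78, 85) mm in the jig's frame with the pin seated (knob top 111 above the table). It rises with the plunger. Below it a brass collar of diameter 18 (top 82 above the table) stands on the bracket's arm (top 70).
- plunger (a joint): Plunger travel in m, straight up: 0 with the pin seated in the plate's hole, 0.014 fully out (hard stop). A spring pulls it back down, with about 4 N when seated and 12 N when fully out; let go, it snaps back.
- multimeter: Bystander: yellow multimeter, 78 x 140 x 32 mm (x, y, z), lying loose; origin under its centre.
- battery: Bystander: flat black phone battery, 40 x 90 x 5 mm (x, y, z), lying loose; origin under its centre.
- solvent: Bystander: white bottle, diameter 48, 110 high, standing loose; origin under its centre.
Not all that is in view belongs to the job. Several things have the shape of the rest; the one meant has the colours described above.

How it is judged:
By the outcome, as a careful person would: the job done as asked, in the order asked, and still so for the second after the job is handed in, while the arm keeps its last pose, push and grip.
It also fails if it takes over 67 s, if anything falls off the work surface, if the arm or the gripper's body presses on something with over 40 N, if the wrist force passes 120 N, or if a joint passes its speed limit or range.

### The arm

A 7-joint arm with a two-finger parallel gripper is mounted at the origin on the work surface. World frame = base frame: x ahead of the robot, y to its left, z up, the work surface at z = 0. Lengths are in m, angles in degrees, forces in N, time in s.
With the tool pointing down it reaches from about 0.425 to 0.8 m from the base axis. Payload 8.3 kg.
Tool frame: the origin (TCP) lies at the very end of the fingers, on their centre line; the grasp point (between the pads) lies 19 mm behind it; z points along the fingers, y is the line along which they close (so a half turn about z gives the same grasp; the last joint's range is limited). The gripper opens to 85 mm and grips with 20 to 120 N. Pads are 22 mm wide; open, the fingers measure 114 mm over their backs; the gripper's body (76 mm by 85 mm) begins 54 mm behind the grasp point. The pads swing forward as they close: fully open they stand 13 mm farther back than shut.
Start: joints at [-79.521, 21.967, 0.94, 78.501, -0.361, 79.538, -2.664], TCP at [0.152, 0.606, 0.231] pointing down, gripper open.
Joint ranges: [-169.22, 169.22], [-14.56, 117.87], [-87.37, 89.26], [10.42, 133.3], [-82.24, 262.24], [0.94, 117.77], [-172.7, 172.7]. Speed limits (degrees/s): [136.94, 136.94, 172.46, 172.46, 180, 180, 180].

### API

Orientations are given as [roll, pitch, yaw] about the fixed x, y, z axes, in that order (R = Rz(yaw) Ry(pitch) Rx(roll)).
In Python, from cell import bot gives the robot as it stands.
- The arm moves only by the tool send_rows, never from a script. Its argument "moves" is a list of rows, each a list of 7 numbers: the shift along the tool's x, y, z in cm, then the turn, a rotation vector about the tool's x, y, z in rad, then the closure in counts, from 0 (fully open) to 255 (shut). In form: [[dx, dy, dz, rx, ry, rz, gripper], ...]. A call has exactly 10 rows; each row shifts and turns the commanded pose from where the row before left it, along the tool's axes as they then stand; what a row does not reach is not made up. A row lasts 1/12 s, in which the tool goes at most 41.7 mm and 7.16 degrees, less where a joint would pass 70% of its speed; a pose out of reach is approached as far as the arm can. A call is refused whole if a number of a shift passes 4.17 or a number of a turn 0.125, either way. A call with a gripper value outside its range is refused whole. The fingers move at their own pace and stop on an object; "newtons" is the grip in N (left out, the last holds). Time passes only in rows, so rows that do not move let the fingers close, or fill a call up. It gives the time, the measured TCP pose, the force, the opening and the grip force at its end, in the units of the state.
- bot.sense(): the state, without advancing time (a new reading comes with each control period).
- bot.snapshot(name): name is "scene" or "side" or "wrist"; returns a dict with "pixels" (480x640x3 uint8, blue, green, red), "depth" (480x640 float32, m along the optical axis (not along the pixel's ray), 0 where there is no reading), "fovy" (degrees; the focal length in pixels is half the picture's height over the tangent of half this angle, whatever the lens; pixels are square), "cx", "cy" (the principal point, pixels), "R" (3x3) and "t" (3): a world point X has camera coordinates R X + t. Camera axes: x right, y down, z forward; pixel columns grow to the right and rows downward; lengths in m; the calibration is good to about 2 mm. A picture is of the moment at which its call begins.
- bot.sign_off(): hands the job in; it is judged then, once.
The state is a dict: "clock": time; "q": joint angles; "qvel": joint speeds; "tau": joint torques, N m; "tool_pos": TCP position; "tcp_rot": TCP orientation; "force": force on the tool from outside, world axes, zero at the start; "moment": the same for the moment, N m; "grip_width": opening from 0.0 (shut) to 1.0 (fully open); "finger_force": force on a finger pad.
Only numpy, scipy, OpenCV 4.12 (cv2) and the standard library are available. Lean on these libraries where they do the work, as an engineer would, in place of code of your own. Each camera call takes 0.05 s, during which the arm holds its last target. There are 200 camera calls.

## Working session

There is one attempt and no reset: what is moved stays moved. The work goes in short steps, Python scripts to look and compute and a tool call to move; the robot and the scene stay as the last step left them, time stands still between calls to the robot, and variables do not carry over. Pictures are saved under pics/ and viewed, at most 10 in all, crops included, and the job is handed in when it is done.

Besides the shell and the picture viewer there is one more tool, called after "Call:" as name(argument=value, ...) on one line, values as JSON. send_rows: Moves the arm, as the interface text tells. Its arguments: {"type":"object","properties":{"moves":{"type":"array"},"newtons":{"type":"number"}},"required":["moves"]}

```bash
mkdir -p pics; ls
python3 - <<'E'
from cell import bot
import cv2,pickle
s=bot.sense();print(s)
d={}
for n in("scene","side"):
    p=bot.snapshot(n);d[n]=p;cv2.imwrite(f"pics/{n}0.png",p["pixels"]);print(n,p["fovy"],p["cx"],p["cy"],-p["R"].T@p["t"])
pickle.dump(d,open("d0.pkl","wb"))
E
```

```text
pics
{'clock': 0.0, 'q': array([-79.52158037,  22.01636656,   0.93832424,  78.56142257,
        -0.36162621,  79.53690831,  -2.66615561]), 'qvel': array([-0.04754927,  0.01150905, -0.01585716, -0.04645067,  0.0937485 ,
        0.01757006, -0.0712981 ]), 'tau': array([ 2.11979395e-04, -6.27611089e+01,  8.44600070e-01, -3.71814966e+01,
        1.65803789e-02,  1.43411377e-02, -1.13945589e-05]), 'tool_pos': array([0.15191419, 0.60574431, 0.23026585]), 'tcp_rot': array([-1.79888121e+02,  1.45901677e-03,  1.65919153e+02]), 'force': array([-0.32995914,  0.95955687, -0.30658429]), 'moment': array([-0.00011581, -0.00415021, -0.02297812]), 'finger_force': 0.0, 'grip_width': 1.001141584632423}
scene 44.25898711743305 330.1944405484016 237.2706906996859 [1.30835304 0.19054471 1.34116989]
side 52.89508002841458 310.52172874914964 241.89789180007915 [0.42345974 1.04467826 0.60624725]
```

View pics/scene0.png

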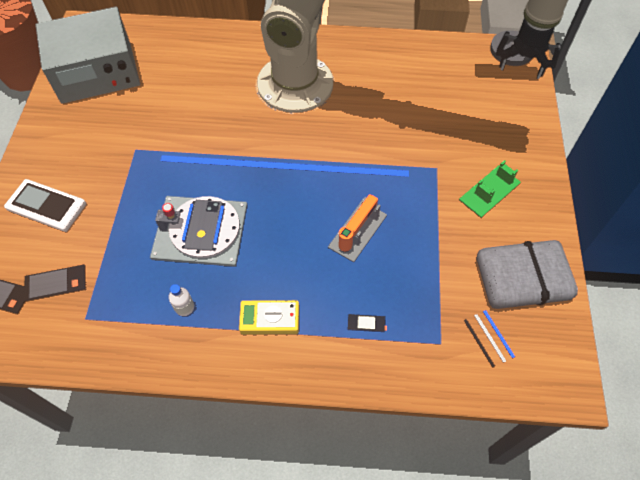

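View pics/side0.png

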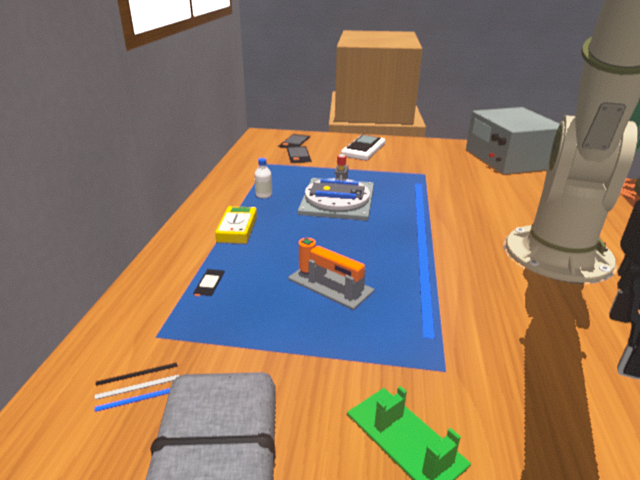

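The scene picture shows the orange thermometer at about (358,225) with its head at (347,238) towards +x, the jig at (203,228), the yellow spot at (201,234) and the red knob at (168,210). The side view agrees; the green rest is a decoy. Next I'll measure coarsely.

```bash
cat > h.py <<'E'
import numpy as np,cv2
def f(p): return 240/np.tan(np.radians(p["fovy"]/2))
def cloud(p):
    v,u=np.mgrid[0:480,0:640]; z=p["depth"]; k=f(p)
    c=np.stack([(u-p["cx"])/k*z,(v-p["cy"])/k*z,z],-1)
    return (c-p["t"])@p["R"]
def ray(p,uv,h):
    uv=np.atleast_2d(uv); k=f(p)
    d=np.c_[(uv[:,0]-p["cx"])/k,(uv[:,1]-p["cy"])/k,np.ones(len(uv))]@p["R"]
    o=-p["R"].T@p["t"]; return o+d*((h-o[2])/d[:,2])[:,None]
def proj(p,X):
    c=np.atleast_2d(X)@p["R"].T+p["t"]; return c[:,:2]/c[:,2:]*f(p)+[p["cx"],p["cy"]]
R={"orange":[(5,150,90),(16,255,255)],"yellow":[(22,130,120),(34,255,255)],"red":[(0,150,60),(4,255,255)],"red2":[(172,150,60),(180,255,255)]}
def mask(p,c):
    h=cv2.cvtColor(p["pixels"],cv2.COLOR_BGR2HSV)
    m=cv2.inRange(h,*[np.array(x) for x in R[c]])
    if c=="red": m|=mask(p,"red2")
    return m
E
python3 - <<'E'
import pickle;from h import *
d=pickle.load(open("d0.pkl","rb"))
for n,p in d.items():
    C=cloud(p);ok=(p["depth"]>0)
    box=lambda a,b,c,e:(C[...,0]>a)&(C[...,0]<b)&(C[...,1]>c)&(C[...,1]<e)&ok
    print(n)
    z=C[...,2]
    for c,lo,hi in(("orange",.02,.12),("orange",.074,.081),("yellow",.035,.055),("red",.07,.13)):
        s=(mask(p,c)>0)&box(.3,.8,-.5,.35)&(z>lo)&(z<hi)
        P=C[s]
        if len(P)<5: print(c,len(P));continue
        r=cv2.minAreaRect(P[:,:2].astype(np.float32)*1000)
        print(c,len(P),P.mean(0).round(4),P.min(0).round(3),P.max(0).round(3),r)
E
```

```text
scene
orange 659 [0.5322 0.2139 0.0718] [0.446 0.172 0.021] [0.593 0.264 0.091] ((519.8700561523438, 215.90736389160156), (36.89424133300781, 158.55133056640625), 63.07082748413086)
orange 329 [0.5145 0.2226 0.0771] [0.451 0.172 0.074] [0.59  0.261 0.081] ((521.2235717773438, 219.74009704589844), (36.342254638671875, 153.02610778808594), 59.07064437866211)
yellow 52 [ 0.6182 -0.1445  0.0406] [ 0.568 -0.189  0.035] [0.798 0.083 0.05 ] ((710.6381225585938, -76.2916259765625), (347.2489929199219, 86.7693862915039), 49.11931228637695)
red 40 [ 0.5556 -0.2517  0.1033] [ 0.539 -0.265  0.086] [ 0.563 -0.243  0.116] ((553.185546875, -251.4825439453125), (18.290760040283203, 24.05423355102539), 38.9689826965332)
side
orange 841 [0.5273 0.2092 0.0671] [ 0.445 -0.259  0.021] [0.773 0.265 0.115] ((505.781982421875, 5.0885009765625), (412.38226318359375, 370.0196533203125), 56.84298324584961)
orange 196 [0.5118 0.2274 0.0775] [0.446 0.189 0.074] [0.581 0.262 0.081] ((511.6988525390625, 221.30801391601562), (27.99384307861328, 142.37879943847656), 62.51029586791992)
yellow 45 [ 0.6872 -0.0712  0.0398] [ 0.567 -0.192  0.035] [0.797 0.088 0.048] ((706.28173828125, -69.99082946777344), (348.5621337890625, 115.65542602539062), 56.04798126220703)
red 55 [ 0.5432 -0.2484  0.1008] [ 0.533 -0.256  0.089] [ 0.553 -0.242  0.113] ((542.4346313476562, -248.39683532714844), (21.558996200561523, 10.808028221130371), 14.752763748168945)
```

```bash
cat >> h.py <<'E'
from scipy.spatial.transform import Rotation as Ro
def T(s): return Ro.from_euler("xyz",s["tcp_rot"],degrees=True)
def go(s,xyz,yaw=None):
    """tool-frame shift (cm) in present axes, and after the turn about z (rad) to yaw with tool down"""
    r=T(s); d=np.array(xyz)-s["tool_pos"]
    print("shift now cm",(r.inv().apply(d)*100).round(2))
    if yaw is not None:
        g=Ro.from_euler("xyz",[180,0,yaw],degrees=True)
        print("turn",(r.inv()*g).as_rotvec().round(4),"shift after cm",(g.inv().apply(d)*100).round(2))
E
python3 - <<'E'
from cell import bot;from h import *
p=bot.snapshot("wrist");s=bot.sense();r=T(s)
o=-p["R"].T@p["t"];print("cam in tool",r.inv().apply(o-s["tool_pos"]),"axes rows in tool",r.inv().apply(p["R"]).round(2),p["fovy"])
go(s,[.47,.20,.30],150)
E
```

```text
cam in tool [ 0.07730936 -0.00076422 -0.14330445] axes rows in tool [[ 0.    1.   -0.  ]
 [-0.95  0.   -0.3 ]
 [-0.3   0.    0.95]] 63.90467437096335
shift now cm [-40.72 -31.64  -6.9 ]
turn [-1.600e-03  2.000e-04  2.779e-01] shift after cm [-47.84 -19.24  -6.95]
```

Call:
send_rows(moves=[[0,0,0,0,0,0.0926,0],[0,0,0,0,0,0.0926,0],[0,0,0,0,0,0.0926,0],[-2.89,-1.02,-0.235,0,0,0,0],[-2.89,-1.02,-0.235,0,0,0,0],[-2.89,-1.02,-0.235,0,0,0,0],[-2.89,-1.02,-0.235,0,0,0,0],[-2.89,-1.02,-0.235,0,0,0,0],[-2.89,-1.02,-0.235,0,0,0,0],[-2.89,-1.02,-0.235,0,0,0,0]], newtons=40)

```text
clock: 0.98
tool_pos: [0.2922, 0.4418, 0.2476]
tcp_rot: [-180.0, -0.0, 150.0]
force: [0.6, 0.5, 0.4]
grip_width: 0.998
finger_force: 0.0
```

Call:
send_rows(moves=[[-2.89,-1.02,-0.235,0,0,0,0],[-2.89,-1.02,-0.235,0,0,0,0],[-2.89,-1.02,-0.235,0,0,0,0],[-2.89,-1.02,-0.235,0,0,0,0],[-2.89,-1.02,-0.235,0,0,0,0],[-2.89,-1.02,-0.235,0,0,0,0],[-2.89,-1.02,-0.235,0,0,0,0],[-2.89,-1.02,-0.235,0,0,0,0],[-2.89,-1.02,-0.235,0,0,0,0],[-2.89,-1.02,-0.235,0,0,0,0]])

```text
clock: 1.82
tool_pos: [0.4914, 0.2091, 0.2712]
tcp_rot: [-180.0, -0.0, 150.0]
force: [0.9, 0.3, -0.3]
grip_width: 1.001
finger_force: 0.0
```

Run:
```python
from cell import bot;from h import *;import pickle
p=bot.snapshot("wrist");s=bot.sense();print(s["clock"],s["tool_pos"],s["tcp_rot"],s["force"])
pickle.dump(p,open("w1.pkl","wb"));cv2.imwrite("pics/w1.png",p["pixels"])
C=cloud(p);z=C[...,2];m=(mask(p,"orange")>0)&(p["depth"]>0)
for lo,hi in((.02,.1),(.074,.081),(.0825,.09)):
    P=C[m&(z>lo)&(z<hi)];print(len(P),P.mean(0),cv2.minAreaRect(P[:,:2].astype(np.float32)*1000))
```

```text
1.8667 [0.49540104 0.20258607 0.27183378] [-179.95046516    0.19385159  149.55170486] [ 1.58421043 -5.50440294  0.3346048 ]
3910 [0.49889345 0.22438784 0.07818878] ((515.0916748046875, 215.81204223632812), (33.72481155395508, 150.53712463378906), 61.25028991699219)
3535 [0.49366448 0.22759898 0.078556  ] ((507.9754333496094, 220.56394958496094), (31.587181091308594, 132.65444946289062), 59.760738372802734)
195 [0.56661057 0.18800918 0.08558586] ((566.8772583007812, 187.3567352294922), (33.76737594604492, 30.534582138061523), 66.38761901855469)
```

View pics/w1.png

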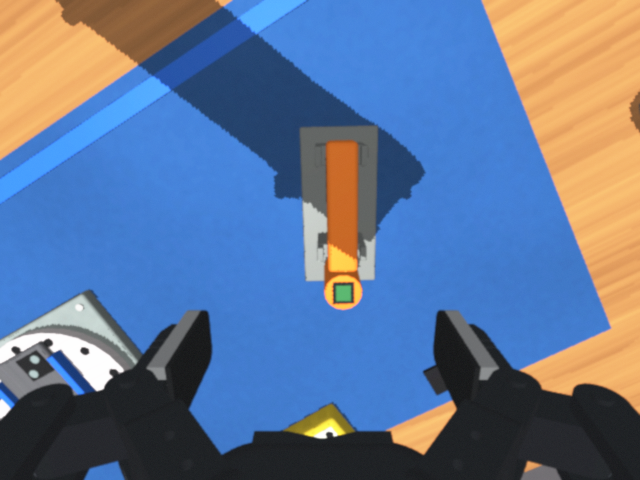

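The wrist view shows the handle running upright in the picture from (342,142) to (343,270), with the head and green display at (343,292).

```bash
cat > th.py <<'E'
from cell import bot;from h import *
p=bot.snapshot("wrist");s=bot.sense();print(s["clock"],s["tool_pos"],s["tcp_rot"])
C=cloud(p);z=C[...,2];m=(mask(p,"orange")>0)&(p["depth"]>0)
P=C[m&(z>.074)&(z<.081)]
def axis(P):
    vx,vy,x,y=cv2.fitLine(P[:,:2].astype(np.float32),cv2.DIST_L2,0,1e-3,1e-3).ravel();a=np.array([vx,vy]);a*=np.sign(a[0]);return a,np.array([x,y])
a,c=axis(P)
for _ in range(3):
    t=(P[:,:2]-c)@a; lo=np.percentile(t,.5); a,c2=axis(P[(t<lo+.112)]); c=c2
t=(P[:,:2]-c)@a;tl=np.percentile(t,.5)
q=P[t<tl+.11,:2]-c;w=q@np.array([-a[1],a[0]]);w0=np.percentile(w,[1,99])
print("yaw",np.degrees(np.arctan2(a[1],a[0])),"width",w0,"rear end",c+a*tl,"zmed",np.median(P[:,2]))
print("origin from rear",c+a*(tl+.075)+np.array([-a[1],a[0]])*w0.mean())
h=cv2.cvtColor(p["pixels"],cv2.COLOR_BGR2HSV);g=cv2.inRange(h,(50,80,40),(85,255,255))
H=cv2.morphologyEx(g,3,np.ones((3,3)));n,l,st,ce=cv2.connectedComponentsWithStats(H)
i=1+np.argmax(st[1:,4]);G=ray(p,ce[i],.085)[0];print("green",ce[i],G,"C",C[int(ce[i][1]),int(ce[i][0])],"origin from head",G[:2]-a*.062)
E
python3 th.py
```

```text
1.9167 [0.49397702 0.20467046 0.27161223] [-1.79953120e+02  1.44628121e-01  1.49493392e+02]
yaw -27.794825 width [-0.0137021   0.01324033] rear end [0.44938712 0.25089616] zmed 0.07869677517808517
origin from rear [0.51562619 0.2157189 ]
green [347.52767528 285.0295203 ] [0.56956019 0.18571511 0.085     ] C [0.56890501 0.18545486 0.08588653] origin from head [0.51471356 0.21462613]
```

Call:
send_rows(moves=[[0,0,0,0,0,-0.035,0],[-0.4,0.32,2.0,0,0,0,0],[-0.4,0.32,2.5,0,0,0,0],[-0.4,0.32,2.5,0,0,0,0],[-0.4,0.32,2.0,0,0,0,0],[-0.4,0.32,1.5,0,0,0,0],[0,0,0.5,0,0,0,0],[0,0,0,0,0,0,0],[0,0,0,0,0,0,0],[0,0,0,0,0,0,0]])

```text
clock: 2.75
tool_pos: [0.5164, 0.2156, 0.1625]
tcp_rot: [179.9, 0.0, 152.0]
force: [0.1, 0.6, 0.4]
grip_width: 0.997
finger_force: 0.0
```

```bash
python3 th.py; python3 -c "
from h import *;from cell import bot
go(bot.sense(),[.5148,.2152,.044],151.9)"
```

```text
2.8 [0.51638945 0.21553139 0.1625866 ] [1.79899594e+02 5.14794174e-02 1.52021098e+02]
yaw -28.156698 width [-0.01340664  0.01314972] rear end [0.44934087 0.25139581] zmed 0.07867886956131774
origin from rear [0.51540478 0.21589121]
green [320.91758242 339.47435897] [0.57001512 0.18561453 0.085     ] C [0.56773648 0.18615871 0.08805109] origin from head [0.51535218 0.21487137]
shift now cm [ 0.14 -0.12 11.86]
turn [0.0018 0.0009 0.0021] shift after cm [ 0.12 -0.1  11.86]
```

Call:
send_rows(moves=[[0.1,0,2.0,0,0,0,0],[0,0,2.5,0,0,0,0],[0,0,2.5,0,0,0,0],[0,0,2.0,0,0,0,0],[0,0,1.5,0,0,0,0],[0,0,1.0,0,0,0,0],[0,0,0.4,0,0,0,0],[0,0,0,0,0,0,0],[0,0,0,0,0,0,100],[0,0,0,0,0,0,140]], newtons=40)

```text
clock: 3.63
tool_pos: [0.516, 0.216, 0.0435]
tcp_rot: [179.9, 0.1, 152.0]
force: [0.2, 0.4, 0.7]
grip_width: 0.752
finger_force: 0.0
```

Call:
send_rows(moves=[[0,0,0,0,0,0,200],[0,0,0,0,0,0,230],[0,0,0,0,0,0,230],[0,0,0,0,0,0,230],[0,0,0,0,0,0,230],[0,0,0,0,0,0,230],[0,0,0,0,0,0,230],[0,0,0,0,0,0,230],[0,0,0,0,0,0,230],[0,0,0,0,0,0,230]])

```text
clock: 4.47
tool_pos: [0.5156, 0.2159, 0.0429]
tcp_rot: [179.9, 0.0, 152.0]
force: [-0.7, 0.5, 6.0]
grip_width: 0.319
finger_force: 40.4
```

Run:
```python
from cell import bot;from h import *;import pickle
s=bot.sense();print(s["tool_pos"],s["tcp_rot"],s["force"],s["grip_width"],s["finger_force"])
p=bot.snapshot("scene");q=bot.snapshot("side");pickle.dump((p,q),open("d1.pkl","wb"))
x=np.hstack([cv2.resize(p["pixels"][170:300,130:260],(400,400)),cv2.resize(q["pixels"][130:240,280:390],(400,400))]);cv2.imwrite("pics/jig.png",x)
```

```text
[0.51558827 0.21587995 0.04294412] [1.79940201e+02 2.98793087e-02 1.52008415e+02] [-0.71145748  0.50852287  6.03904008] 0.3192171768732814 40.43657183647156
```

View pics/jig.png

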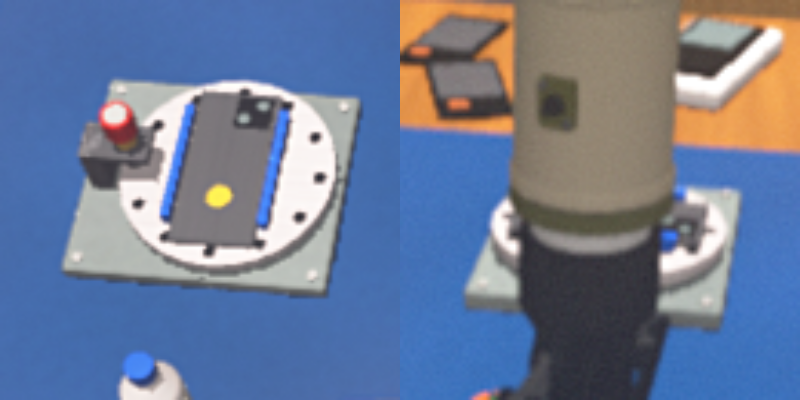

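The crops show the spot at scene pixel about (201,234), with the knob left of the plate and standing clear. The grip is right (27 mm). Next I'll measure the spot, the jig's yaw and the knob.

```bash
cat > jig.py <<'E'
from h import *
def jig(p,roi):
    """roi u0,v0,u1,v1"""
    u0,v0,u1,v1=roi;R_=np.zeros((480,640),np.uint8);R_[v0:v1,u0:u1]=255
    def big(m):
        n,l,st,ce=cv2.connectedComponentsWithStats(m&R_);i=1+np.argmax(st[1:,4]);return l==i,ce[i],st[i,4]
    y,c,a=big(mask(p,"yellow"));S=ray(p,c,.043)[0];print("spot",c,a,S)
    h=cv2.cvtColor(p["pixels"],cv2.COLOR_BGR2HSV)
    C=cloud(p);b=(cv2.inRange(h,(105,200,140),(125,255,255))&R_>0)&(C[...,2]>.044)&(C[...,2]<.054)
    n,l,st,ce=cv2.connectedComponentsWithStats(b.astype(np.uint8));k=[i for i in range(1,n) if st[i,4]>20]
    for i in k:
        P=C[l==i][:,:2].astype(np.float32);r=cv2.minAreaRect(P*1000);e=cv2.fitLine(P,2,0,1e-3,1e-3).ravel()
        print("jaw",st[i,4],r,np.degrees(np.arctan2(e[1],e[0])))
    try:
        m,c,a=big(mask(p,"red"));P=C[m];print("red",c,a,P.mean(0),P.min(0),P.max(0));T_=P[abs(P[:,2]-.111)<.004];print(" top",len(T_),T_.mean(0),T_[:,:2].min(0),T_[:,:2].max(0))
    except ValueError: print("no red")
E
python3 - <<'E'
import pickle;from jig import *
p,q=pickle.load(open("d1.pkl","rb"));jig(p,(150,180,250,270))
p=pickle.load(open("d0.pkl","rb"));jig(p["scene"],(150,180,250,270));jig(p["side"],(290,150,380,220))
E
```

```text
spot [200.51219512 233.41463415] 41 [ 0.57822545 -0.17871549  0.043     ]
red [168.425 211.1  ] 40 [ 0.55350257 -0.25284523  0.10091432] [ 0.48162291 -0.30933563 -0.00333888] [ 0.56127986 -0.24347243  0.11228524]
 top 19 [ 0.5551355  -0.25237806  0.10932483] [ 0.54032845 -0.26493913] [ 0.56127986 -0.24347243]
spot [200.5        233.33333333] 42 [ 0.57799143 -0.17878911  0.043     ]
red [168.1025641  211.17948718] 39 [ 0.55389512 -0.25353203  0.10108438] [ 0.48534883 -0.30708276  0.00272058] [ 0.56313222 -0.24292018  0.11607677]
 top 12 [ 0.5553319  -0.25260507  0.10925856] [ 0.54313795 -0.26508497] [ 0.56313222 -0.24292018]
spot [326.31578947 187.36842105] 19 [ 0.57624106 -0.18617101  0.043     ]
red [341.18181818 160.58181818] 55 [ 0.54322234 -0.24838144  0.10080159] [ 0.53316568 -0.25634202  0.08938346] [ 0.55274644 -0.2421626   0.11316599]
 top 12 [ 0.54268649 -0.24871114  0.10996795] [ 0.53338982 -0.25634202] [ 0.5525196 -0.2421626]
```

Call:
send_rows(moves=[[0,0,-0.5,0,0,0,230],[0,0,-1.5,0,0,0,230],[0,0,-2.5,0,0,0,230],[0,0,-3,0,0,0,230],[0,0,-3,0,0,0,230],[0,0,-3,0,0,0,230],[-0.5,-0.8,-3,0,0,0,230],[-1.0,-1.6,-2.5,0,0,0,230],[-1.5,-2.3,-1.5,0,0,0,230],[-1.5,-2.3,0,0,0,0,230]])

```text
clock: 5.4
tool_pos: [0.5232, 0.1326, 0.251]
tcp_rot: [179.8, 0.2, 152.1]
force: [0.8, -0.6, -2.5]
grip_width: 0.322
finger_force: 39.6
```

Call:
send_rows(moves=[[-1.5,-2.3,0,0,0,0,230],[-1.5,-2.3,0,0,0,0,230],[-1.5,-2.3,0,0,0,0,230],[-1.5,-2.3,0,0,0,0,230],[-1.5,-2.3,0,0,0,0,230],[-1.1,-1.7,0,0,0,0,230],[-0.7,-1.2,0,0,0,0,230],[-0.3,-0.8,0,0,0,0,230],[0,0,0,0,0,0,230],[0,0,0,0,0,0,230]])

```text
clock: 6.23
tool_pos: [0.5351, -0.0461, 0.247]
tcp_rot: [-180.0, -0.0, 152.0]
force: [0.5, -0.1, -2.8]
grip_width: 0.321
finger_force: 39.6
```

Run:
```python
from cell import bot;from jig import *;import pickle
p=bot.snapshot("wrist");s=bot.sense();print(s["clock"],s["tool_pos"],s["tcp_rot"],s["force"],s["grip_width"])
pickle.dump(p,open("w2.pkl","wb"));cv2.imwrite("pics/w2.png",p["pixels"])
print(proj(p,[[.578,-.179,.043],[.548,-.251,.111]]))
```

```text
6.2833 [ 0.5352895  -0.04522852  0.24699684] [ 1.79987867e+02 -5.03217508e-02  1.52083141e+02] [-0.47509073  0.74370555 -1.94199862] 0.3253418250544426
[[225.46580532 304.28714078]
 [113.90466916 349.59020878]]
```

View pics/w2.png

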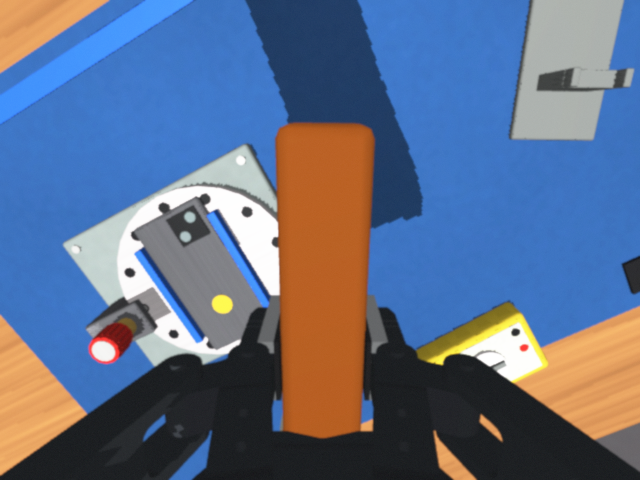

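The wrist view shows the spot at (222,304), the pale knob top at (105,350), the blue jaws either side of the phone, and the thermometer held straight.

Run:
```python
import pickle;from jig import *
p=pickle.load(open("w2.pkl","rb"))
h=cv2.cvtColor(p["pixels"],cv2.COLOR_BGR2HSV)
def comps(m,roi,mn):
    u0,v0,u1,v1=roi;Z=np.zeros_like(m);Z[v0:v1,u0:u1]=m[v0:v1,u0:u1]
    n,l,st,ce=cv2.connectedComponentsWithStats(Z);return [(st[i,4],ce[i],l==i) for i in range(1,n) if st[i,4]>mn]
S=None
for a,c,l in comps(mask(p,"yellow"),(195,280,250,330),60): S=ray(p,c,.043)[0];print("spot",a,c,S,cloud(p)[int(c[1]),int(c[0])])
for a,c,l in comps(cv2.inRange(h,(0,0,170),(180,90,255)),(85,330,125,370),60): K=ray(p,c,.111)[0];print("knobtop",a,c,K,cloud(p)[int(c[1]),int(c[0])])
for a,c,l in comps(cv2.inRange(h,(108,190,120),(125,255,255)),(130,200,275,345),150):
    v,u=np.nonzero(l);P=ray(p,np.c_[u,v],.049)[:,:2].astype(np.float32);e=cv2.fitLine(P,2,0,1e-3,1e-3).ravel();print("jaw",a,c,np.degrees(np.arctan2(e[1],e[0])),e[2:],cv2.minAreaRect(P*1000))
if S is not None: d=S-K;print("spot-knob",d,np.hypot(*d[:2]),"yaw",np.degrees(np.arctan2(d[1],d[0])-np.arctan2(78,30)))
```

```text
spot 296 [221.89189189 303.61486486] [ 0.57569335 -0.18175426  0.043     ] [ 0.57407073 -0.18117324  0.04502744]
knobtop 369 [102.96747967 350.71815718] [ 0.54457744 -0.259758    0.111     ] [ 0.54329175 -0.25890966  0.11226867]
jaw 226 [241.78318584 257.6460177 ] -1.1512128 [ 0.54258597 -0.13634412] ((542.2950439453125, -136.2187042236328), (2.4542269706726074, 99.79460906982422), 88.68074798583984)
jaw 296 [171.18581081 295.48310811] -0.89944154 [ 0.54386914 -0.21773508] ((544.260986328125, -217.78944396972656), (3.2625205516815186, 106.39804077148438), 89.2292251586914)
spot-knob [ 0.0311159   0.07800373 -0.068     ] 0.08398084117125917 yaw -0.709680966891194
```

Call:
send_rows(moves=[[-0.27,-0.6,0,0,0,0,230],[-0.5,-1.4,0,0,0,0,230],[-0.75,-2.0,0,0,0,0,230],[-0.75,-2.0,0.5,0,0,0,230],[-0.75,-2.0,1.4,0,0,0,230],[-0.5,-1.4,1.8,0,0,0,230],[-0.25,-0.7,1.8,0,0,0,230],[0,0,1.8,0,0,0,230],[0,0,1.4,0,0,0,230],[0,0,0.7,0,0,0,230]])

```text
clock: 7.12
tool_pos: [0.5205, -0.1525, 0.1512]
tcp_rot: [-179.9, -0.2, 152.1]
force: [-0.8, 0.1, -2.4]
grip_width: 0.321
finger_force: 39.6
```

Call:
send_rows(moves=[[0,0,0,0,0,0,230],[0,0,0,0,0,0,230],[0,0,0,0,0,0,230],[0,0,0,0,0,0,230],[0,0,0,0,0,0,230],[0,0,0,0,0,0,230],[0,0,0,0,0,0,230],[0,0,0,0,0,0,230],[0,0,0,0,0,0,230],[0,0,0,0,0,0,230]])

```text
clock: 7.95
tool_pos: [0.5213, -0.1535, 0.1532]
tcp_rot: [-180.0, -0.0, 152.0]
force: [1.1, -0.2, -2.6]
grip_width: 0.323
finger_force: 39.6
```

Run:
```python
from cell import bot;from jig import *
s=bot.sense();print(s["clock"],s["tool_pos"],s["tcp_rot"],s["grip_width"])
go(s,[.5212,-.1521,.153],152)
p=bot.snapshot("scene");C=cloud(p);q=bot.snapshot("side");D=cloud(q)
for p,C in((p,C),(q,D)):
    m=(mask(p,"orange")>0)&(p["depth"]>0)&(C[...,2]>.1)&(C[...,2]<.26)&(C[...,1]<0)
    P=C[m];print(len(P),P.mean(0),P.min(0),P.max(0))
    h=cv2.cvtColor(p["pixels"],cv2.COLOR_BGR2HSV);g=(cv2.inRange(h,(50,80,40),(85,255,255))>0)&(C[...,2]>.14)&(C[...,2]<.25)&(C[...,1]<0);P=C[g];print("green",len(P),P.mean(0) if len(P) else "")
    u=proj(p,[.5757,-.1818,.1])[0].astype(int);cv2.imwrite("pics/t%d.png"%(p is q),cv2.resize(p["pixels"][u[1]-75:u[1]+75,u[0]-75:u[0]+75],(400,400)))
cv2.imwrite("pics/hover.png",np.hstack([cv2.imread("pics/t0.png"),cv2.imread("pics/t1.png")]))
```

```text
7.95 [ 0.52129006 -0.15348906  0.15324035] [-1.79996012e+02 -3.79779974e-03  1.52004388e+02] 0.3232375465955415
shift now cm [0.07 0.12 0.02]
turn [-0.0001 -0.0001  0.0001] shift after cm [0.07 0.12 0.02]
607 [ 0.54977352 -0.15784729  0.17855953] [ 0.45567914 -0.19698687  0.1292575 ] [ 0.59833376 -0.10484856  0.19820991]
green 36 [ 0.5762921  -0.18069791  0.194293  ]
711 [ 0.52927125 -0.14701989  0.17252573] [ 0.06517469 -0.2586285   0.10048521] [ 0.5926453  -0.01233778  0.21920866]
green 195 [-0.61910082 -1.46159295  0.1894994 ]
```

View pics/hover.png

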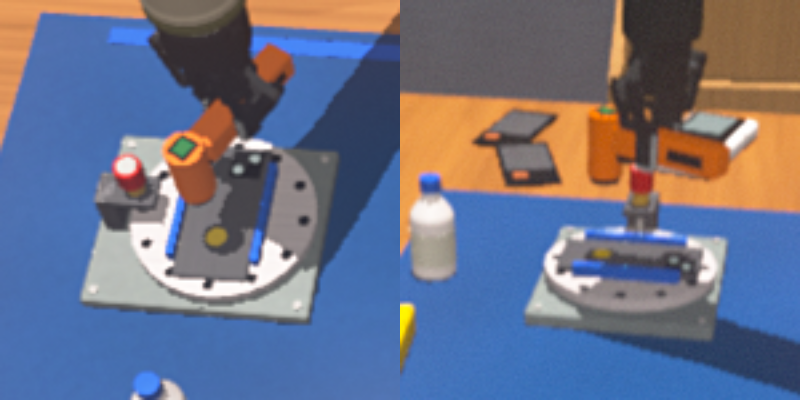

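The head hangs above the phone in both views: display at about (182,150) in the left crop, and its column matches the spot's in the right crop. I'll apply a small correction, check the tilt, then hold.

Call:
send_rows(moves=[[0.04,0.06,0,0,0,0,230],[0.03,0.06,0,0,0,0,230],[0,0,0,0,0,0,230],[0,0,0,0,0,0,230],[0,0,0,0,0,0,230],[0,0,0,0,0,0,230],[0,0,0,0,0,0,230],[0,0,0,0,0,0,230],[0,0,0,0,0,0,230],[0,0,0,0,0,0,230]])

```text
clock: 8.88
tool_pos: [0.5213, -0.1521, 0.1532]
tcp_rot: [-180.0, -0.0, 152.0]
force: [-0.1, 0.4, -1.7]
grip_width: 0.322
finger_force: 39.6
```

Run:
```python
from cell import bot;from h import *
p=bot.snapshot("wrist");s=bot.sense();print(s["clock"],s["tool_pos"],s["tcp_rot"])
C=cloud(p);v,u=np.mgrid[0:480,0:640]
m=(mask(p,"orange")>0)&(p["depth"]>0)&(abs(u-323)<40)&(v>135)&(v<430)&(C[...,2]>.17)&(C[...,2]<.205)
P=C[m]@np.eye(3);Q=T(s).inv().apply(P-s["tool_pos"])
A=np.c_[Q[:,:2],np.ones(len(Q))];k,*_=np.linalg.lstsq(A,Q[:,2],rcond=None);print(len(Q),"slopes deg",np.degrees(np.arctan(k[:2])),k[2],Q.min(0),Q.max(0))
e=cv2.fitLine(Q[:,:2].astype(np.float32),2,0,1e-3,1e-3).ravel();print("yaw in tool",np.degrees(np.arctan2(e[1],e[0])),e[2:])
```

```text
8.9333 [ 0.52122654 -0.15207402  0.1532217 ] [-1.79996279e+02 -6.18752086e-03  1.52008327e+02]
23025 slopes deg [-0.15987098 -0.03087196] -0.03575346101681999 [-0.02815288 -0.0142861  -0.03830412] [ 0.07253168  0.01317551 -0.03183505]
yaw in tool 0.13697691 [ 0.02754894 -0.00043411]
```

Call:
send_rows(moves=[[0,0,0,0,0,0,230],[0,0,0,0,0,0,230],[0,0,0,0,0,0,230],[0,0,0,0,0,0,230],[0,0,0,0,0,0,230],[0,0,0,0,0,0,230],[0,0,0,0,0,0,230],[0,0,0,0,0,0,230],[0,0,0,0,0,0,230],[0,0,0,0,0,0,230]])

```text
clock: 9.77
tool_pos: [0.5213, -0.1521, 0.1532]
tcp_rot: [-180.0, -0.0, 152.0]
force: [0.4, 0.3, -2.3]
grip_width: 0.324
finger_force: 39.6
```

Call:
send_rows(moves=[[0,0,0,0,0,0,230],[0,0,0,0,0,0,230],[0,0,0,0,0,0,230],[0,0,0,0,0,0,230],[0,0,0,0,0,0,230],[0,0,0,0,0,0,230],[0,0,0,0,0,0,230],[0,0,0,0,0,0,230],[0,0,0,0,0,0,230],[0,0,0,0,0,0,230]])

```text
clock: 10.6
tool_pos: [0.5212, -0.1521, 0.1532]
tcp_rot: [-180.0, -0.0, 152.0]
force: [0.1, -0.1, -2.1]
grip_width: 0.325
finger_force: 39.6
```

Call:
send_rows(moves=[[0,0,0,0,0,0,230],[0,0,0,0,0,0,230],[0,0,0,0,0,0,230],[0,0,0,0,0,0,230],[0,0,0,0,0,0,230],[0,0,0,0,0,0,230],[0,0,-0.5,0,0,0,230],[0,0,-1.5,0,0,0,230],[0,0,-2.5,0,0,0,230],[0,0,-2.5,0,0,0,230]])

```text
clock: 11.43
tool_pos: [0.5207, -0.152, 0.2239]
tcp_rot: [-180.0, -0.1, 152.0]
force: [0.8, 0.5, -2.4]
grip_width: 0.326
finger_force: 39.6
```

Call:
send_rows(moves=[[0.7,1.28,0,0,0,0,230],[1.4,2.55,0,0,0,0,230],[1.4,2.55,0,0,0,0,230],[1.4,2.55,0,0,0,0,230],[1.4,2.55,0,0,0,0,230],[1.4,2.55,0,0,0,0,230],[1.4,2.55,0,0,0,0,230],[1.4,2.55,0,0,0,0,230],[1.4,2.55,0,0,0,0,230],[1.4,2.55,0,0,0,0,230]])

```text
clock: 12.27
tool_pos: [0.5174, 0.1256, 0.2238]
tcp_rot: [180.0, 0.0, 152.0]
force: [0.5, -0.1, -2.0]
grip_width: 0.32
finger_force: 39.6
```

Call:
send_rows(moves=[[1.4,2.55,0,0,0,0,230],[1.4,2.55,0,0,0,0,230],[1.0,1.8,0.5,0,0,0,230],[0.65,1.19,1.5,0,0,0,230],[0,0,2.0,0,0,0,230],[0,0,2.0,0,0,0,230],[0,0,2.0,0,0,0,230],[0,0,1.5,0,0,0,230],[0,0,0.5,0,0,0,230],[0,0,0,0,0,0,230]])

```text
clock: 13.1
tool_pos: [0.5155, 0.2162, 0.1222]
tcp_rot: [-179.9, -0.1, 152.0]
force: [0.5, 0.0, -2.2]
grip_width: 0.321
finger_force: 39.6
```

Call:
send_rows(moves=[[0,0,0,0,0,0,230],[0,0,0,0,0,0,230],[0,0,0,0,0,0,230],[0,0,0,0,0,0,230],[0,0,0,0,0,0,230],[0,0,0,0,0,0,230],[0,0,0,0,0,0,230],[0,0,0,0,0,0,230],[0,0,0,0,0,0,230],[0,0,0,0,0,0,230]])

```text
clock: 13.93
tool_pos: [0.5162, 0.2166, 0.1232]
tcp_rot: [-180.0, -0.0, 152.0]
force: [-0.3, 0.4, -2.2]
grip_width: 0.322
finger_force: 39.6
```

```bash
python3 -c "
from h import *;from cell import bot
s=bot.sense();print(s['tool_pos'],s['tcp_rot']);go(s,[.5156,.2159,.043],152)"
```

```text
[0.51618813 0.21660042 0.12318333] [-1.79991017e+02 -2.80086405e-03  1.52009309e+02]
shift now cm [ 0.02 -0.09  8.02]
turn [-0.0002 -0.      0.0002] shift after cm [ 0.02 -0.09  8.02]
```

Call:
send_rows(moves=[[0.02,-0.09,1.0,0,0,0,230],[0,0,1.5,0,0,0,230],[0,0,1.5,0,0,0,230],[0,0,1.2,0,0,0,230],[0,0,1.0,0,0,0,230],[0,0,0.7,0,0,0,230],[0,0,0.5,0,0,0,230],[0,0,0.3,0,0,0,230],[0,0,0.2,0,0,0,230],[0,0,0.05,0,0,0,230]])

```text
clock: 14.77
tool_pos: [0.5158, 0.216, 0.0438]
tcp_rot: [180.0, 0.0, 152.0]
force: [0.1, -0.1, -2.7]
grip_width: 0.323
finger_force: 39.6
```

```bash
python3 -c "
from h import *;from cell import bot
s=bot.sense();print(s['tool_pos'],s['tcp_rot'],s['force']);go(s,[.5156,.2159,.043],152)"
```

```text
[0.51578751 0.21599876 0.04378284] [1.79987802e+02 9.65765201e-03 1.52008853e+02] [ 0.12450541 -0.07949461 -2.72867344]
shift now cm [ 0.01 -0.02  0.08]
turn [0.0002 0.0002 0.0002] shift after cm [ 0.01 -0.02  0.08]
```

Call:
send_rows(moves=[[0,0,0.05,0,0,0,230],[0,0,0.04,0,0,0,230],[0,0,0,0,0,0,230],[0,0,0,0,0,0,150],[0,0,0,0,0,0,120],[0,0,0,0,0,0,80],[0,0,0,0,0,0,40],[0,0,0,0,0,0,0],[0,0,0,0,0,0,0],[0,0,0,0,0,0,0]])

```text
clock: 15.6
tool_pos: [0.5156, 0.2159, 0.0429]
tcp_rot: [180.0, -0.0, 152.0]
force: [-0.2, 0.2, -0.5]
grip_width: 0.997
finger_force: 0.0
```

Call:
send_rows(moves=[[0,0,-0.5,0,0,0,0],[0,0,-1.5,0,0,0,0],[0,0,-2.5,0,0,0,0],[0,0,-3.0,0,0,0,0],[0,0,-3.0,0,0,0,0],[0,0,-3.0,0,0,0,0],[0,0,-3.0,0,0,0,0],[0,0,-2.5,0,0,0,0],[0,0,-1.0,0,0,0,0],[0,0,0,0,0,0,0]])

```text
clock: 16.43
tool_pos: [0.5169, 0.2163, 0.246]
tcp_rot: [179.7, 0.2, 152.0]
force: [0.5, 0.5, -0.2]
grip_width: 1.004
finger_force: 0.0
```

```bash
python3 th.py; python3 -c "
from h import *;from cell import bot
cv2.imwrite('pics/back.png',bot.snapshot('wrist')['pixels']);go(bot.sense(),[.5446,-.2598,.20],179.1)"
```

```text
16.4833 [0.51606782 0.2160245  0.2436188 ] [1.79894940e+02 5.62974214e-02 1.51999306e+02]
yaw -27.766506 width [-0.01379997  0.01331607] rear end [0.44950812 0.25118303] zmed 0.07865317402410804
origin from rear [0.51575941 0.21602874]
green [319.4200627  285.48275862] [0.56977189 0.18575444 0.085     ] C [0.5686709  0.18593657 0.08632759] origin from head [0.51491098 0.21463835]
shift now cm [-24.91 -40.62   4.21]
turn [-4.000e-04 -6.000e-04 -4.729e-01] shift after cm [ -3.67 -47.51   4.2 ]
```

View pics/back.png

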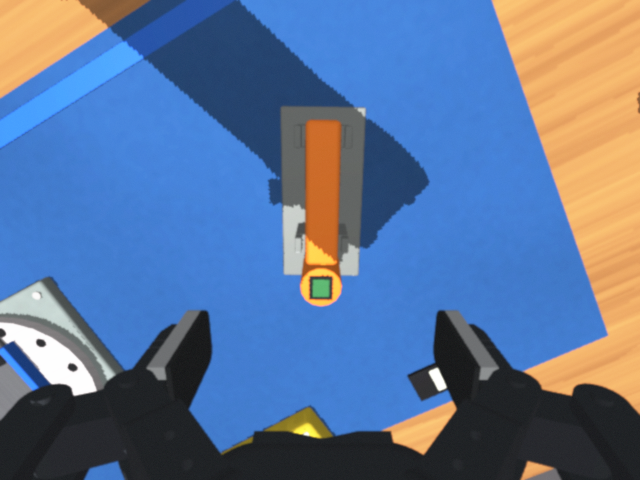

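The thermometer lies back in its saddles, with the handle at column 322 and the display at (320,288). The measured pose matches the original within 1 mm. Now to the knob.

Call:
send_rows(moves=[[-0.8,-1.3,0,0,0,0,0],[-1.6,-2.6,0,0,0,0,0],[-1.6,-2.6,0,0,0,0,0],[-1.6,-2.6,0,0,0,0,0],[-1.6,-2.6,0,0,0,0,0],[-1.6,-2.6,0,0,0,0,0],[-1.6,-2.6,0,0,0,0,0],[-1.6,-2.6,0,0,0,0,0],[-1.6,-2.6,0,0,0,0,0],[-1.6,-2.6,0,0,0,0,0]])

```text
clock: 17.37
tool_pos: [0.5325, -0.0759, 0.241]
tcp_rot: [-179.9, -0.1, 152.0]
force: [0.9, -0.1, 0.7]
grip_width: 1.002
finger_force: 0.0
```

Call:
send_rows(moves=[[-1.6,-2.6,0,0,0,0,0],[-1.6,-2.6,0,0,0,0,0],[-1.6,-2.6,0,0,0,0,0],[-1.6,-2.6,0,0,0,0,0],[-1.6,-2.6,0,0,0,0,0],[-1.1,-1.8,0,0,0,0,0],[-0.6,-1.1,0,0,0,0,0],[0,0,0,0,0,0,0],[0,0,0,0,0,0,0],[0,0,0,0,0,0,0]])

```text
clock: 18.2
tool_pos: [0.545, -0.2579, 0.2421]
tcp_rot: [180.0, -0.1, 152.1]
force: [0.4, 0.7, 0.8]
grip_width: 1.0
finger_force: 0.0
```

Run:
```python
from cell import bot;from h import *
p=bot.snapshot("wrist");s=bot.sense();print(s["clock"],s["tool_pos"],s["tcp_rot"],s["q"].round(0))
u,v=proj(p,[.5446,-.2598,.111])[0].astype(int);print(u,v)
cv2.imwrite("pics/k.png",p["pixels"])
h=cv2.cvtColor(p["pixels"],cv2.COLOR_BGR2HSV);m=cv2.inRange(h,(0,0,170),(180,90,255));Z=np.zeros_like(m);Z[v-30:v+30,u-30:u+30]=m[v-30:v+30,u-30:u+30]
C=cloud(p)
n,l,st,ce=cv2.connectedComponentsWithStats(Z)
for i in range(1,n):
    if st[i,4]>40: print("white",st[i],ce[i],ray(p,ce[i],.111),C[int(ce[i][1]),int(ce[i][0])])
r=mask(p,"red");Z[:]=0;Z[v-40:v+40,u-40:u+40]=r[v-40:v+40,u-40:u+40];P=C[(Z>0)&(C[...,2]>.105)&(C[...,2]<.116)]
if len(P):print("redtop",len(P),P.min(0),P.max(0),(P.min(0)+P.max(0))/2)
go(s,[.5446,-.2598,.080],152)
```

```text
18.25 [ 0.5452366  -0.25756523  0.24230656] [ 1.79958192e+02 -6.53595372e-02  1.52138713e+02] [ -7.  22.  39.  82. -14.  81.  95.]
320 228
white [297 238  53  20 798] [325.29573935 249.59649123] [[ 0.56110008 -0.26433037  0.111     ]] [ 0.58921287 -0.27854567  0.01728897]
redtop 348 [ 0.53096306 -0.27141301  0.10502235] [ 0.55541577 -0.24556843  0.11373274] [ 0.54318942 -0.25849072  0.10937755]
shift now cm [-0.07 -0.24 16.23]
turn [ 0.0007 -0.0011  0.0024] shift after cm [-0.05 -0.23 16.23]
```

View pics/k.png

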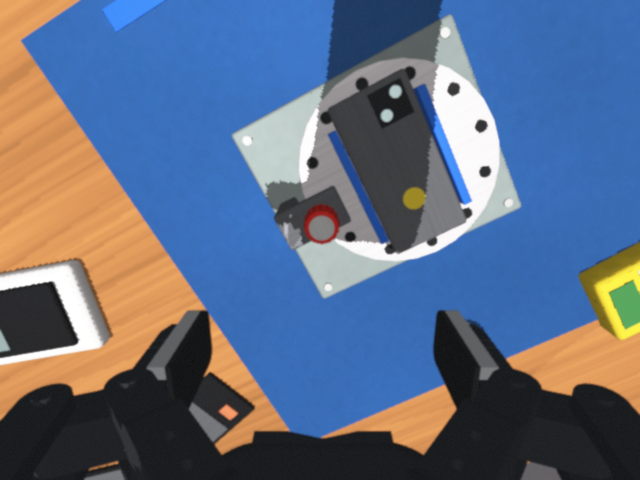

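The knob top shows at (321,226), against the predicted (320,228), so the estimate holds. Descending.

Call:
send_rows(moves=[[0.03,-0.2,1.0,0,0,0,0],[0,0,2.0,0,0,0,0],[0,0,2.5,0,0,0,0],[0,0,2.5,0,0,0,0],[0,0,2.5,0,0,0,0],[0,0,2.2,0,0,0,0],[0,0,1.5,0,0,0,0],[0,0,1.2,0,0,0,0],[0,0,0.6,0,0,0,0],[0,0,0.2,0,0,0,0]])

```text
clock: 19.08
tool_pos: [0.5434, -0.2603, 0.0798]
tcp_rot: [-180.0, -0.1, 152.1]
force: [0.5, 0.7, 0.2]
grip_width: 0.999
finger_force: 0.0
```

Call:
send_rows(moves=[[0,0,0,0,0,0,60],[0,0,0,0,0,0,120],[0,0,0,0,0,0,150],[0,0,0,0,0,0,235],[0,0,0,0,0,0,235],[0,0,0,0,0,0,235],[0,0,0,0,0,0,235],[0,0,0,0,0,0,235],[0,0,0,0,0,0,235],[0,0,0,0,0,0,235]], newtons=60)

```text
clock: 19.92
tool_pos: [0.5455, -0.259, 0.0822]
tcp_rot: [179.8, 0.1, 152.1]
force: [0.3, 7.7, 7.7]
grip_width: 0.288
finger_force: 58.5
```

```bash
python3 -c "
from cell import bot
s=bot.sense();print(s['tool_pos'],s['force'],s['moment'],s['grip_width'],s['finger_force'])"
```

```text
[ 0.54547782 -0.25899486  0.08215917] [0.33941172 7.65347108 7.68065715] [ 1.39630371 -0.07370764  0.02582993] 0.2876232759671814 58.49515199661255
```

Call:
send_rows(moves=[[0,0.05,0,0,0,0,235],[0,0,-0.15,0,0,0,235],[0,0,-0.2,0,0,0,235],[0,0,-0.2,0,0,0,235],[0,0,-0.2,0,0,0,235],[0,0,-0.2,0,0,0,235],[0,0,-0.2,0,0,0,235],[0,0,-0.15,0,0,0,235],[0,0,0,0,0,0,235],[0,0,0,0,0,0,235]], newtons=80)

```text
clock: 20.75
tool_pos: [0.5454, -0.2589, 0.0931]
tcp_rot: [179.9, 0.0, 152.1]
force: [6.4, 1.1, -10.4]
grip_width: 0.28
finger_force: 78.9
```

```bash
python3 -c "
from cell import bot
s=bot.sense();print(s['tool_pos'],s['force'],s['moment'],s['grip_width'],s['finger_force'])"
```

```text
[ 0.54538603 -0.25894578  0.09308663] [  6.43713576   1.13559581 -10.41232541] [ 0.34353038 -1.69768885  0.07013744] 0.27985083658430504 78.90906572341919
```

Call:
send_rows(moves=[[-0.05,0.02,-0.1,0,0,0,235],[-0.05,0.02,-0.1,0,0,0,235],[0,0,-0.1,0,0,0,235],[0,0,-0.1,0,0,0,235],[0,0,-0.1,0,0,0,235],[0,0,-0.1,0,0,0,235],[0,0,0,0,0,0,235],[0,0,0,0,0,0,235],[0,0,0,0,0,0,235],[0,0,0,0,0,0,235]])

```text
clock: 21.58
tool_pos: [0.5453, -0.2589, 0.0966]
tcp_rot: [-180.0, -0.1, 152.1]
force: [11.3, -1.7, -26.0]
grip_width: 0.28
finger_force: 80.2
```

```bash
python3 -c "
from cell import bot
s=bot.sense();print(s['tool_pos'],s['force'],s['moment'],s['grip_width'],s['finger_force'])"
```

```text
[ 0.54529985 -0.25893693  0.09661496] [ 11.25536238  -1.67750428 -26.02571473] [-0.33377746 -2.57742792  0.06821474] 0.27952658893354815 80.16798377037048
```

The force stepped from 10 to 26 N at a 14.4 mm rise, which is the hard stop. I'll hold once more and check the knob's height in the side view.

Call:
send_rows(moves=[[-0.05,0,0.1,0,0,0,235],[0,0,0,0,0,0,235],[0,0,0,0,0,0,235],[0,0,0,0,0,0,235],[0,0,0,0,0,0,235],[0,0,0,0,0,0,235],[0,0,0,0,0,0,235],[0,0,0,0,0,0,235],[0,0,0,0,0,0,235],[0,0,0,0,0,0,235]])

```text
clock: 22.42
tool_pos: [0.5453, -0.2589, 0.0965]
tcp_rot: [180.0, -0.2, 152.1]
force: [6.1, 2.2, -16.7]
grip_width: 0.278
finger_force: 81.3
```

Run:
```python
from cell import bot;from h import *
s=bot.sense();print(s['tool_pos'],s['force'],s['grip_width'],s['finger_force'])
o=[]
for n in("side","scene"):
    p=bot.snapshot(n);C=cloud(p);m=(mask(p,"red")>0)&(abs(C[...,0]-.545)<.03)&(abs(C[...,1]+.259)<.04)&(C[...,2]>.06);P=C[m]
    print(n,len(P),P.min(0) if len(P) else "",P.max(0) if len(P) else "")
    u,v=proj(p,[.5446,-.2598,.1])[0].astype(int);o.append(cv2.resize(p["pixels"][v-40:v+40,u-40:u+40],(400,400)))
cv2.imwrite("pics/end.png",np.hstack(o))
```

```text
[ 0.54534582 -0.25893602  0.09648856] [  6.10167173   2.19264713 -16.71983285] 0.27837036316847635 81.32827877998352
side 22 [ 0.53286348 -0.2575385   0.10549707] [ 0.53884638 -0.2442921   0.12542061]
scene 19 [ 0.54968841 -0.26961767  0.10348095] [ 0.56263189 -0.2549665   0.12870717]
```

View pics/end.png

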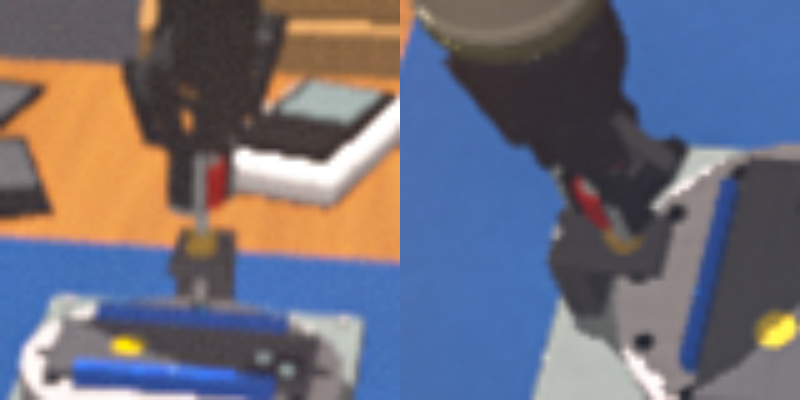

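The knob is raised clear above the collar: the red part is at (215,180) in the left crop, its top is at 0.125 m, and rod shows below it. A touch more pull for margin, then I'll hand in.

Call:
send_rows(moves=[[0,0,-0.05,0,0,0,235],[0,0,0,0,0,0,235],[0,0,0,0,0,0,235],[0,0,0,0,0,0,235],[0,0,0,0,0,0,235],[0,0,0,0,0,0,235],[0,0,0,0,0,0,235],[0,0,0,0,0,0,235],[0,0,0,0,0,0,235],[0,0,0,0,0,0,235]])

```text
clock: 23.35
tool_pos: [0.5453, -0.259, 0.0965]
tcp_rot: [180.0, -0.2, 152.1]
force: [7.0, -0.1, -19.6]
grip_width: 0.279
finger_force: 81.2
```

```bash
python3 -c "
from cell import bot
s=bot.sense();print(s['tool_pos'],s['force']);print(bot.sign_off())"
```

```text
[ 0.5453412  -0.25895074  0.09654811] [  7.04902102  -0.09985463 -19.57380165]
the job is handed in; nothing more can be done
None
```

The job is handed in at 23 s: the thermometer was held steady about 8 cm above the yellow spot for over 2 s, then laid back in its rest within about 1 mm of where it was, and the gripper is still holding the plunger knob up against its hard stop.

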